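# Press the dust cap home on the middle-sized rollator wheel

### The arm

A 7-joint arm with a two-finger parallel gripper is mounted at the origin on the work surface. World frame = base frame: x ahead of the robot, y to its left, z up, the work surface at z = 0. Lengths are in m, angles in rad, forces in N, time in s.
With the tool pointing down it reaches from about 0.425 to 0.925 m from the base axis. Payload 6.8 kg.
Tool frame: the origin (TCP) lies on the mounting face of the last link; the fingertips stand 173 mm ahead of it and the grasp point (between the pads) lies 155 mm ahead of it (grip_point_offset is the distance from the TCP to the grasp point, in m); x points along the fingers, z is the direction in which the jaws open and shut, and the axes are right-handed (so a half turn about x gives the same grasp; the last joint's range is limited). The gripper opens to 85 mm and grips with 20 to 120 N. Pads are 22 mm wide; open, the fingers measure 114 mm over their backs; the gripper's body (76 mm by 85 mm) begins 54 mm behind the grasp point. The pads swing forward as they close: fully open they stand 13 mm farther back than shut.
Start: joints at [-1.321, 0.477, 0.022, 1.555, -0.011, 1.109, -0.083], TCP at [0.236, 0.632, 0.405] pointing down, gripper open.
Joint ranges: [-2.96, 2.96], [-0.34, 2.1], [-1.41, 1.46], [0.24, 2.44], [-1.37, 4.51], [0.17, 1.92], [-2.96, 2.96]. Speed limits (rad/s): [2.39, 2.39, 3.14, 3.14, 3.14, 3.14, 3.14].

### API

Orientations are given as a rotation vector (axis times angle).
In Python, from bench import * gives the robot as it stands. The module is installed in compiled form; this text tells all that it offers.
- The arm moves only by the tool servo_tool, never from a script. Its argument "motion" is a list of rows, each a list of 5 numbers: the shift along the tool's x, y, z in m, then the turn about the tool's x in degrees, then the gripper command: -1 is fully open, 1 is shut, values between are in proportion. In form: [[dx, dy, dz, turn, fingers], ...]. A call has 1 to 8 rows; each row is the pose to reach, as a shift and turn from the pose measured when the call began, along the tool's axes at that moment; what a row does not reach only later rows make up. A row lasts 1/10 s, in which the tool goes at most 50 mm and 8.59 degrees, less where a joint would pass 70% of its speed; a pose out of reach is approached as far as the arm can. A call with a gripper value outside its range is refused whole. The fingers move at their own pace and stop on an object; "force" is the grip in N (left out, the last holds). Time passes only in rows, so rows that repeat a pose let the fingers close. It gives the time, the measured TCP pose, the force and the opening at its end, in the units of the state.
- get_obs(): the state, without advancing time (a new reading comes with each control period).
- grab_frame(name): name is "side" or "top"; returns the picture (400x640x3 uint8, red, green, blue); there is no depth.
- camera_params(name): a dict with "mtx" (3x3 intrinsics, pixels), "world_to_cam" (4x4, takes a point from world to camera coordinates). Camera axes: x right, y down, z forward; pixel columns grow to the right and rows downward; lengths in m; the calibration is good to about 2 mm. A picture is of the moment at which its call begins. camera_params takes no time and is no camera call.
- hand_in(): hands the job in, once; it reports no verdict.
The state is a dict: "clock": time; "joints": joint angles; "qvel": joint speeds; "tau": joint torques, N m; "tcp_pos": TCP position; "orientation": TCP orientation; "contact_force": force on the tool from outside, world axes, zero at the start; "moment": the same for the moment, N m; "grip_width": finger opening in m.
Only numpy, scipy, OpenCV 4.12 (cv2) and the standard library are available. Lean on these libraries where they do the work, as an engineer would, in place of code of your own. Each camera call takes 0.05 s, during which the arm holds its last target. There are 200 camera calls.

### The job

Three rollator wheels lie on the bench, each with a metal dust cap standing proud of its hub. With the fingertips, gently press the cap of the middle-sized wheel straight down until it is fully home on the hub, keep a light pressure on it there for at least two seconds so that it seats, then withdraw. Lift nothing, leave that wheel lying where it is, do not touch the other two wheels or their caps, and leave everything else on the bench where it lies.

Things in the scene. Friction and masses are not known exactly. Their poses are not given: they have to be found in the camera images.
- wheel_large: The large wheel, lying flat and loose on the bench: grey tyre 200 mm across and 40 mm high, five black spokes, a black hub 42 mm across standing 54 mm high. Origin: centre of its underside, on the bench; z up, along its axle.
- cap_large_top (a point): Centre of the flat top (29 mm across) of the large wheel's aluminium dust cap: a disc 34 mm across and 7 mm thick on a 22 mm neck in the hub. At the start the cap's top is 13 to 15 mm above the hub's.
- cap_large (a joint): How far the large wheel's dust cap is pushed in, m: 0 stands fully proud, 0.008 is fully home, the disc on the hub against a solid stop. It slides straight down under about 4 N, with no spring, and stays where it is left.
- wheel_mid: The middle-sized wheel, lying flat and loose on the bench: grey tyre 150 mm across and 36 mm high, five black spokes, a black hub 42 mm across standing 48 mm high. Origin: centre of its underside, on the bench; z up, along its axle.
- cap_mid_top (a point): Centre of the flat top (29 mm across) of the middle-sized wheel's aluminium dust cap: a disc 34 mm across and 7 mm thick on a 22 mm neck in the hub. At the start the cap's top is 13 to 15 mm above the hub's; it goes down with the cap, to 7 mm above the hub's top when the cap is home.
- cap_mid (a joint): How far the middle-sized wheel's dust cap is pushed in, m: 0 stands fully proud, 0.008 is fully home, the disc on the hub against a solid stop. It slides straight down under about 4 N, with no spring, and stays where it is left.
- wheel_small: The small wheel, lying flat and loose on the bench: grey tyre 100 mm across and 30 mm high, five black spokes, a black hub 42 mm across standing 42 mm high. Origin: centre of its underside, on the bench; z up, along its axle.
- cap_small_top (a point): Centre of the flat top (29 mm across) of the small wheel's aluminium dust cap: a disc 34 mm across and 7 mm thick on a 22 mm neck in the hub. At the start the cap's top is 13 to 15 mm above the hub's.
- cap_small (a joint): How far the small wheel's dust cap is pushed in, m: 0 stands fully proud, 0.008 is fully home, the disc on the hub against a solid stop. It slides straight down under about 4 N, with no spring, and stays where it is left.
- spray_can: Spray can standing on the bench, 52 mm across, 155 mm high. Origin: centre of its underside.
- screwdriver: Screwdriver lying on the bench, 180 mm long. Origin: on the bench, its x axis along the tool.
- wrench: Wrench lying on the bench, 150 mm long. Origin: on the bench, its x axis along the tool.
- bearing: Steel ball bearing lying flat, 32 mm across, 10 mm high. Origin: centre of its underside.
- axle_bolt: Steel axle bolt standing on its 22 mm head, 55 mm high. Origin: centre of its underside.
- spare_cap: A spare aluminium dust cap lying flat on the bench, 34 mm across, 7 mm high, in no wheel. Origin: centre of its underside.
Things that resemble listed ones, but are neither listed nor needed, are in the scene too. Leave any brown or green look-alike of the wheel_mid alone.

How it is judged:
By the outcome, as a careful person would: the job done as asked, in the order asked, and still so for the second after the job is handed in, with the robot touching nothing.
It also fails if it takes over 35 s, if anything falls off the work surface, if the arm or the gripper's body presses on something with over 40 N, if the wrist force passes 120 N, or if a joint passes its speed limit or range.

## Working session

There is one attempt and no reset: what is moved stays moved. The work goes in short steps, Python scripts to look and compute and a tool call to move; the robot and the scene stay as the last step left them, time stands still between calls to the robot, and variables do not carry over. Pictures are saved under pics/ and viewed, about 8 in all and at most 12, crops included, and the job is handed in when it is done.

Besides the shell and the picture viewer there is one more tool, called after "Request:" as name(argument=value, ...) on one line, values as JSON. servo_tool: Moves the arm, as the interface text tells. Its arguments: {"type":"object","properties":{"motion":{"type":"array","items":{"type":"array","items":{"type":"number"}}},"force":{"type":"number"}},"required":["motion"]}

```bash
mkdir -p pics; python3 - <<'E'
from bench import *
import cv2
for n in("top","side"):
    cv2.imwrite(f"pics/{n}0.png",grab_frame(n)[:,:,::-1]); p=camera_params(n); print(n,p["mtx"],p["world_to_cam"])
o=get_obs(); print(o)
E
```

```text
top [[413.67730596   0.         316.47683803]
 [  0.         413.67730596 197.64201034]
 [  0.           0.           1.        ]] [[ 0.04452458 -0.99900372 -0.00302295 -0.00544269]
 [-0.97607601 -0.04285769 -0.2131639   0.5952154 ]
 [ 0.21282197  0.01244166 -0.97701178  0.83028927]
 [ 0.          0.          0.          1.        ]]
side [[370.94118335   0.         319.12179509]
 [  0.         370.94118335 207.80122431]
 [  0.           0.           1.        ]] [[-0.99726327 -0.07320833  0.01032047  0.57914706]
 [-0.04711514  0.52173225 -0.85180727  0.07389481]
 [ 0.05697487 -0.84996235 -0.52375363  0.83218799]
 [ 0.          0.          0.          1.        ]]
{'clock': 0.1, 'joints': array([-1.321099  ,  0.47777061,  0.02238959,  1.55634259, -0.01149444,
        1.10931158, -0.08309908]), 'qvel': array([-0.00116965, -0.00017851, -0.00155141, -0.0021745 ,  0.00087797,
       -0.00098872, -0.00114579]), 'tau': array([ 4.49601357e-03, -5.97759569e+01,  1.61367472e+00, -2.81955707e+01,
        1.28245982e-02,  5.06257304e-03,  1.75290370e-05]), 'tcp_pos': array([0.23632343, 0.63202138, 0.40379217]), 'orientation': array([-0.94278811,  1.35883626,  0.94098355]), 'contact_force': array([-0.66802334,  1.11328106,  0.53274989]), 'moment': array([ 0.04225929,  0.01569393, -0.01439489]), 'grip_width': 0.08530609089181404}
```

View pics/top0.png

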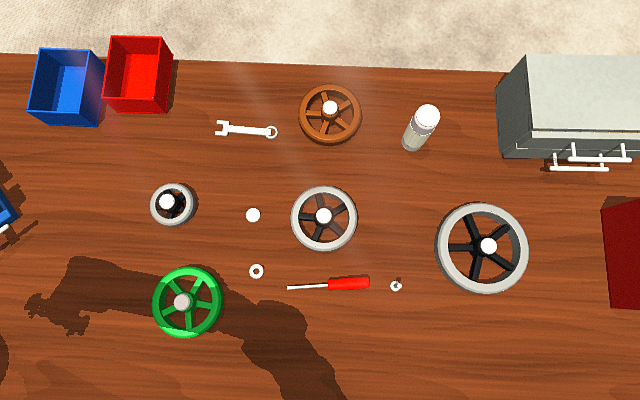

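View pics/side0.png

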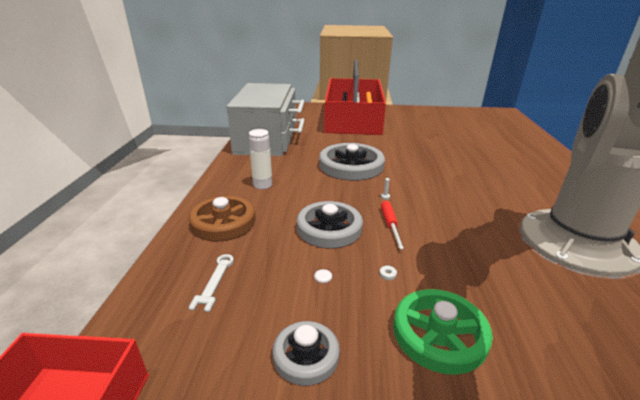

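The top view shows the middle wheel at about (324,217) with its cap at about (323,216). The large wheel is at (482,247), the small one at (172,204), and the brown and green look-alikes are separate. In the side view the middle wheel's cap is at about (330,210). Next I enlarge the caps.

```bash
python3 - <<'E'
import cv2,numpy as np
a=cv2.imread("pics/top0.png")[180:255,285:365]; b=cv2.imread("pics/side0.png")[190:250,290:370]
r=lambda i,s:cv2.resize(i,None,fx=s,fy=s,interpolation=cv2.INTER_CUBIC)
A=r(a,5);B=r(b,5); c=np.zeros((375,800,3),np.uint8); c[:375,:400]=A; c[:300,400:]=B
cv2.imwrite("pics/crop0.png",c)
E
```

```text
(no output)
```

View pics/crop0.png

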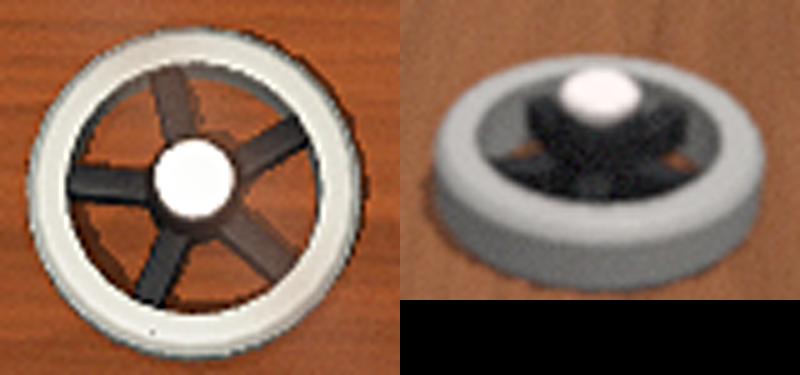

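The crop shows the cap top's centre at about (323.5, 215.1) in the top image and (329.6, 207.8) in the side image.

```bash
cat > h.py <<'E'
from bench import *
import numpy as np, cv2
from scipy.spatial.transform import Rotation as R
def P(n): p=camera_params(n); return p["mtx"]@p["world_to_cam"][:3]
def tri(a,b):
    X=cv2.triangulatePoints(P("top"),P("side"),np.array(a,float),np.array(b,float))[:,0]; return X[:3]/X[3]
def proj(n,X): u=P(n)@np.append(X,1); return u[:2]/u[2]
E
python3 - <<'E'
from h import *
X=tri((323.5,215.1),(329.6,207.8)); print(X,proj("top",X),proj("side",X))
from scipy.optimize import least_squares
r=lambda z:least_squares(lambda x:np.r_[proj("top",[*x,z])-(323.5,215.1),proj("side",[*x,z])-(329.6,207.8)],X[:2])
for z in(.058,.062,.066):s=r(z);print(z,s.x,s.fun)
# others for clearance
for u in((482,247),(172,204),(428,115),(328,283),(329,107)): 
    s=least_squares(lambda x:proj("top",[*x,.04])-u,[.5,0]).x; print(u,s)
o=get_obs();print(R.from_rotvec(o["orientation"]).as_matrix(),o["grip_width"])
E
```

```text
[0.5579394  0.00412302 0.05853089] [323.48209694 215.25351049] [329.41962218 207.75719265]
0.058 [0.55796622 0.00394765] [ 0.06050789  0.18701075 -0.19435715  0.11781317]
0.062 [0.55756226 0.00528883] [-0.54564466  0.02581702  0.00133147 -1.08762369]
0.066 [0.55715911 0.00661631] [-1.15083375 -0.13692029  0.19850572 -2.30579756]
(482, 247) [ 0.50667864 -0.3413746 ]
(172, 204) [0.57167579 0.3405303 ]
(428, 115) [ 0.80764537 -0.22870441]
(328, 283) [ 0.41564802 -0.0115681 ]
(329, 107) [0.81767991 0.00162409]
[[-4.51655376e-04 -9.36664165e-01  3.50228551e-01]
 [-1.64239078e-03  3.50228809e-01  9.36662738e-01]
 [-9.99998549e-01 -1.52163383e-04 -1.69655132e-03]] 0.08530609089181404
```

Request:
servo_tool(motion=[[0,-0.0325,-0.03,0,1],[0,-0.065,-0.06,0,1],[0,-0.0975,-0.09,0,1],[0,-0.13,-0.12,0,1],[0,-0.1625,-0.15,0,1],[0,-0.195,-0.18,0,1],[0,-0.2275,-0.21,0,1],[0,-0.26,-0.2375,0,1]], force=40)

```text
clock: 0.9
tcp_pos: [0.397, 0.3164, 0.404]
orientation: [-0.943, 1.359, 0.941]
contact_force: [1.1, 0.9, 0.8]
grip_width: 0.0001
```

Request:
servo_tool(motion=[[0,-0.035,-0.032,0,1],[0,-0.07,-0.064,0,1],[0.01,-0.105,-0.096,0,1],[0.02,-0.14,-0.128,0,1],[0.04,-0.175,-0.16,0,1],[0.06,-0.21,-0.19,0,1],[0.08,-0.24,-0.218,0,1],[0.1,-0.26,-0.236,0,1]])

```text
clock: 1.7
tcp_pos: [0.5585, 0.0006, 0.3036]
orientation: [-0.941, 1.361, 0.937]
contact_force: [0.8, 0.4, 1.0]
grip_width: 0.0003
```

Request:
servo_tool(motion=[[0.01,0,0,0,1],[0.02,0,0,0,1],[0.02,0,0,0,1]])

```text
clock: 2.0
tcp_pos: [0.5576, 0.0019, 0.2823]
orientation: [-0.941, 1.363, 0.941]
contact_force: [-0.3, 0.2, -0.2]
grip_width: 0.0003
```

```bash
python3 - <<'E'
from h import *
a=grab_frame("top")[150:270,250:400,::-1]; b=grab_frame("side")[110:250,260:400,::-1]
o=get_obs();T=o["tcp_pos"];M=R.from_rotvec(o["orientation"]).as_matrix();t=T+.173*M[:,0]
print(o["clock"],T,t,o["contact_force"],M,proj("top",t),proj("side",t))
c=np.zeros((400,800,3),np.uint8);A=cv2.resize(a,(400,320),interpolation=2);B=cv2.resize(b,(400,400),interpolation=2)
c[:320,:400]=A;c[:,400:]=B;cv2.imwrite("pics/c1.png",c)
E
```

```text
2.1 [0.5582917  0.00213944 0.28386169] [0.55817985 0.00169734 0.1108623 ] [ 0.20143874 -0.11771118  0.68970151] [[-6.46541304e-04 -9.36335159e-01  3.51106896e-01]
 [-2.55550917e-03  3.51107369e-01  9.36331717e-01]
 [-9.99996526e-01 -2.91879761e-04 -2.61981850e-03]] [325.0276184  210.77124068] [329.96424548 186.61325202]
```

View pics/c1.png

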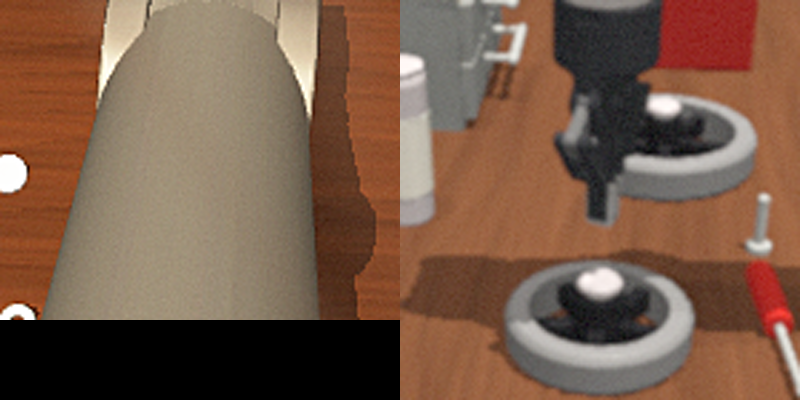

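The side crop shows the shut fingertips at about (330.4, 186.6), which matches the projection and puts them straight above the cap. The top view is occluded by the arm. Next I nudge 3 mm in +y and descend to just above the cap.

Request:
servo_tool(motion=[[0.01,0.001,0.0025,0,1],[0.02,0.001,0.0025,0,1],[0.03,0.001,0.0025,0,1],[0.038,0.001,0.0025,0,1],[0.041,0.001,0.0025,0,1],[0.041,0.001,0.0025,0,1]])

```text
clock: 2.7
tcp_pos: [0.558, 0.0046, 0.2421]
orientation: [-0.942, 1.361, 0.94]
contact_force: [0.1, -0.5, 1.1]
grip_width: -0.0002
```

Request:
servo_tool(motion=[[0.001,0,0,0,1],[0.002,0,0,0,1],[0.003,0,0,0,1],[0.004,0,0,0,1],[0.005,0,0,0,1],[0.006,0,0,0,1]])

```text
clock: 3.3
tcp_pos: [0.558, 0.0046, 0.2361]
orientation: [-0.942, 1.361, 0.94]
contact_force: [-0.2, -0.4, -0.4]
grip_width: 0.0
```

Request:
servo_tool(motion=[[0.001,0,0,0,1],[0.002,0,0,0,1],[0.003,0,0,0,1],[0.004,0,0,0,1]])

```text
clock: 3.7
tcp_pos: [0.558, 0.0046, 0.2323]
orientation: [-0.942, 1.361, 0.94]
contact_force: [-0.5, -0.3, 4.2]
grip_width: -0.0
```

```bash
python3 - <<'E'
from h import *
b=grab_frame("side")[150:250,280:380,::-1]
o=get_obs();print(o["clock"],o["tcp_pos"],o["contact_force"],o["moment"])
cv2.imwrite("pics/c2.png",cv2.resize(b,(600,600),interpolation=2))
E
```

```text
3.75 [0.55801901 0.00455381 0.23214489] [-0.70603189  0.70378552  4.1446051 ] [ 0.03645234  0.22912584 -0.01051159]
```

View pics/c2.png

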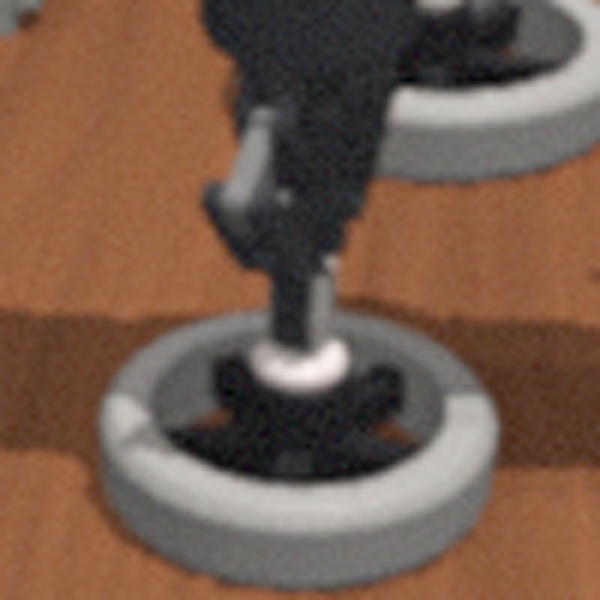

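The tips rest centrally on the cap disc, at about (300,345) in the crop, with roughly 4 N, so the cap is sliding. I keep going down.

Request:
servo_tool(motion=[[0.001,0,0,0,1],[0.002,0,0,0,1],[0.003,0,0,0,1]])

```text
clock: 4.05
tcp_pos: [0.558, 0.0046, 0.2291]
orientation: [-0.942, 1.361, 0.94]
contact_force: [-1.7, 0.6, 4.1]
grip_width: 0.0002
```

Request:
servo_tool(motion=[[0.0005,0,0,0,1],[0.001,0,0,0,1]])

```text
clock: 4.25
tcp_pos: [0.5581, 0.0045, 0.2284]
orientation: [-0.942, 1.361, 0.94]
contact_force: [-4.1, 0.5, 13.3]
grip_width: -0.0001
```

Request:
servo_tool(motion=[[0.0004,0,0,0,1],[0.0004,0,0,0,1]])

```text
clock: 4.45
tcp_pos: [0.5581, 0.0045, 0.2285]
orientation: [-0.942, 1.361, 0.94]
contact_force: [-2.7, 0.2, 8.8]
grip_width: 0.0
```

Solid stop at about 9 N, at home height (tip ≈ 0.0555). I hold there.

Request:
servo_tool(motion=[[0.0005,0,0,0,1],[0.0005,0,0,0,1],[0.0005,0,0,0,1],[0.0005,0,0,0,1],[0.0005,0,0,0,1],[0.0005,0,0,0,1],[0.0005,0,0,0,1],[0.0005,0,0,0,1]])

```text
clock: 5.25
tcp_pos: [0.5581, 0.0044, 0.2285]
orientation: [-0.941, 1.361, 0.94]
contact_force: [-2.7, 0.4, 9.6]
grip_width: -0.0001
```

Request:
servo_tool(motion=[[0.0005,0,0,0,1],[0.0005,0,0,0,1],[0.0005,0,0,0,1],[0.0005,0,0,0,1],[0.0005,0,0,0,1],[0.0005,0,0,0,1],[0.0005,0,0,0,1],[0.0005,0,0,0,1]])

```text
clock: 6.05
tcp_pos: [0.5581, 0.0044, 0.2285]
orientation: [-0.941, 1.361, 0.941]
contact_force: [-3.4, 1.4, 9.3]
grip_width: 0.0002
```

Request:
servo_tool(motion=[[0.0005,0,0,0,1],[0.0005,0,0,0,1],[0.0005,0,0,0,1],[0.0005,0,0,0,1],[0.0005,0,0,0,1],[0.0005,0,0,0,1],[0.0005,0,0,0,1],[0.0005,0,0,0,1]])

```text
clock: 6.85
tcp_pos: [0.5581, 0.0044, 0.2285]
orientation: [-0.941, 1.361, 0.941]
contact_force: [-3.6, 0.9, 10.0]
grip_width: 0.0
```

Request:
servo_tool(motion=[[0.0005,0,0,0,1],[0.0005,0,0,0,1],[0.0005,0,0,0,1],[0.0005,0,0,0,1],[0.0005,0,0,0,1],[0.0005,0,0,0,1],[0.0005,0,0,0,1],[0.0005,0,0,0,1]])

```text
clock: 7.65
tcp_pos: [0.5581, 0.0043, 0.2285]
orientation: [-0.941, 1.36, 0.941]
contact_force: [-2.9, 0.0, 9.2]
grip_width: -0.0002
```

I held about 9–10 N for over 3 s. Now I withdraw straight up, then move aside to clear the view.

Request:
servo_tool(motion=[[-0.005,0,0,0,1],[-0.02,0,0,0,1],[-0.045,0,0,0,1],[-0.08,0,0,0,1],[-0.115,0,0,0,1],[-0.15,0,0,0,1],[-0.17,0,0,0,1],[-0.17,0,0,0,1]])

```text
clock: 8.45
tcp_pos: [0.5593, 0.0042, 0.4026]
orientation: [-0.942, 1.354, 0.937]
contact_force: [0.4, -0.7, -1.0]
grip_width: 0.0
```

Request:
servo_tool(motion=[[0,0.0325,0.03,0,1],[0,0.065,0.06,0,1],[0,0.0975,0.09,0,1],[0,0.13,0.12,0,1],[0,0.1625,0.15,0,1],[0,0.195,0.18,0,1],[0,0.21,0.195,0,1],[0,0.21,0.195,0,1]])

```text
clock: 9.25
tcp_pos: [0.4294, 0.2639, 0.4015]
orientation: [-0.946, 1.352, 0.943]
contact_force: [0.8, -0.3, 0.2]
grip_width: 0.0003
```

```bash
python3 - <<'E'
from h import *
f=grab_frame("top")[:,:,::-1];g=grab_frame("side")[:,:,::-1]
a0=cv2.imread("pics/top0.png");b0=cv2.imread("pics/side0.png")
r=lambda i:cv2.resize(i,(400,300),interpolation=2)
s=np.s_[180:255,275:375];q=np.s_[185:260,280:380]
cv2.imwrite("pics/c3.png",np.vstack([np.hstack([r(a0[s]),r(f[s])]),np.hstack([r(b0[q]),r(g[q])])]))
o=get_obs();print(o["clock"],o["tcp_pos"],o["contact_force"])
E
```

```text
9.35 [0.43137429 0.26030563 0.40158919] [-0.75488642 -0.52608634  0.28235906]
```

View pics/c3.png

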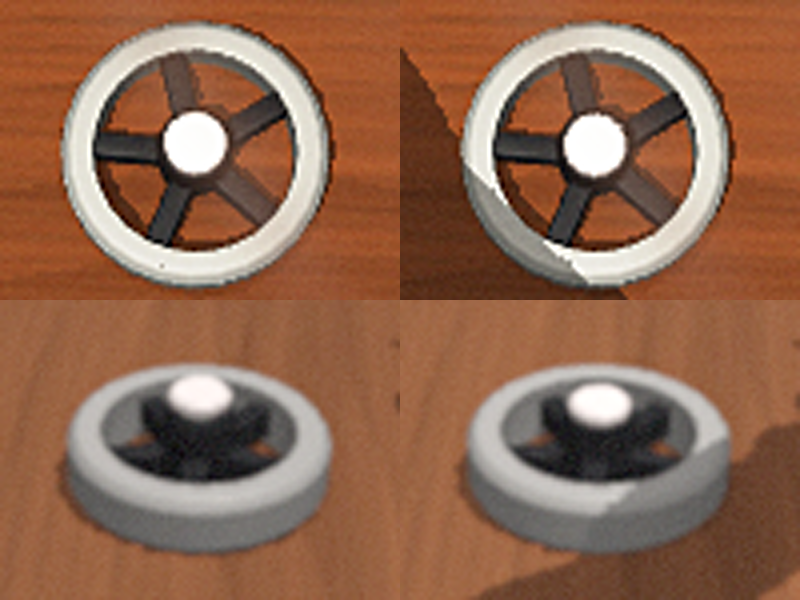

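Before and after, the wheel is in the same place: tyre at (195,155) and (597,155) in its half of the image. In the side view the cap has dropped from about row 397 to 405 of the crop, and its disc now sits down on the hub. The arm is clear.

```bash
python3 -c "
from bench import *
print(hand_in())"
```

```text
the job is handed in; nothing more can be done
None
```

I pressed the middle-sized wheel's cap down with the shut fingertips and handed the job in at about 9.4 s, with the arm clear of everything.

- **Pressing:** The cap slid at about 4 N and met a solid stop. There the force rose briefly to 13 N and the fingertips stood at z ≈ 0.0555 m, against 0.055 m expected for fully home.
- **Holding:** I kept 9–10 N on it for about 3.2 s, then withdrew straight up.
- **Last check:** The before and after pictures show that wheel unmoved and its cap lower, sitting on the hub. The drop in the side view was about 2 pixels, a little less than I expected. So the evidence that the cap is home is mainly the force rise and the tip height.
- **Other things on the bench:** The tool stayed well above everything except the middle wheel. I did not take a separate after-picture of the rest of the bench.

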